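Back the seed roller off by one ratchet notch

TASK

The roller of the bench seeder has been clicked one notch too far: with a fingertip lift its ratchet pawl by the finger pin and throw it right over, push the wheel backward by one notch at a ball of its hand star, then tip the pawl back down and leave the wheel backed up against it, locked in that notch. Only touch and push, gently on the pawl: grip nothing, do not turn the roller forward or run it back a second notch, and leave the other things on the bench where they are.

Things in the scene. Friction and masses are not known exactly. Their poses are not given: they have to be found in the camera images.
- seeder: Bench roller seeder, fixed: hopper over a seed roller between two aluminium side plates, lid knob 259 mm high. Origin on the bench, straight below the shaft, in the ratchet wheel's mid-plane. y axis along the shaft, pointing out of the machine (which fills y -259 to -14 mm); z up; x level, in the wheel's plane. BACKWARD: the top of wheel and star moves to +x of this frame.
- ratchet_hub (a point): Centre of the ratchet wheel on the shaft axis, 115 mm above the bench: dark steel, 12 saw teeth, 112 mm across, 14 mm thick (seeder y -7 to 7). The pawl works in its plane, on its +x side. Wheel, roller and hand star are one piece on the shaft.
- feed_wheel (a joint): Wheel turning, rad, growing BACKWARD. 0 = tooth hard on the pawl; starts at -0.10 to -0.01 (play). One notch = 0.524. Pawl down: cannot go back, clicks forward (negative). Pawl up: moves under 2 to 3 N at a ball, stays where left. If the pawl is let down with the wheel at 0.05 to 0.5 it drops into the next notch, and the wheel can then be pushed on back until it locks at 0.524.
- pawl (a joint): Pawl turning about its pivot, rad: 0 = down, nose in a notch (0.16 on a tooth tip); grows as it is lifted and thrown over to the seeder's +x. Clear of the teeth from 0.2, upright at 0.61; past that it falls by its own weight to its stop at 1.15 and stays. Pushed back below 0.61 it falls on to the wheel. About 0.10 to 0.17 kg; 1 N at the pin moves it.
- pawl_pin (a point): Centre of the pawl's finger pin: steel bar, 12 mm diameter, level along the seeder's y (y 5 to 49 mm, end cap to 53 mm; this point at 28 mm). Pawl down: 35 mm to +x of the shaft, 62 mm above it, 177 mm above the bench; free below and on its -x side. It circles the pivot at 93 mm.
- pawl_pivot (a point): Pivot of the pawl, at seeder y = 0, 88 mm to +x of the shaft and 14 mm below its height. The pawl leans from here up towards -x when down (nose 35 degrees above level on the wheel), up towards +x when thrown over.
- star_hub (a point): Centre of the hand star on the shaft axis, 80 mm outward (seeder +y) of the ratchet wheel, 115 mm above the bench. Six steel spokes of 11 mm diameter with black 20 mm balls at the ends (seeder y 70 to 90 mm).
- top_ball (a point): Centre of the 20 mm ball on the uppermost spoke of the hand star, 78 mm from the shaft axis; turns with the wheel. At the start it is 15 to 21 degrees to the -x side of straight above the hub; the other spokes follow every 60 degrees. The gap on its -x side is free for a finger from above.
- driver_mid (a point): Middle of a screwdriver lying on the bench, wooden handle, 170 mm long, 26 mm thick. Leave it.
- measure_mid (a point): Middle of a steel measuring cup, 68 mm across, 62 mm high. Leave it.
- tape_mid (a point): Middle of a cardboard-coloured ring of tape lying flat, 92 mm across, 25 mm high. Leave it.
- seed_jar_mid (a point): Middle of a glass jar with a steel lid, 82 mm across, 115 mm high. Leave it.
- water_bottle_mid (a point): Middle of a white bottle, 66 mm across, 190 mm high. Leave it.
- scoop_mid (a point): Middle of a spoon-shaped seed scoop, 190 mm long. Leave it.
- brush_mid (a point): Middle of a flat brush, 200 mm long. Leave it.

How it is judged:
On the way, in this order (a step that is already met when the one before it is completed fails the run):
1. the pawl is lifted clear of the teeth, the wheel not yet moved back (value of joint pawl above 0.3 rad and value of joint feed_wheel below 0.1 rad), for 0.1 s.
2. the wheel is pushed backward past the tooth while the pawl is up (value of joint pawl above 0.17 rad and value of joint feed_wheel above 0.15 rad), for 0.1 s.
At the end, for the whole second after the job is handed in: The pawl is down in the teeth (within 0.06 rad of fully down) and the wheel is at rest one notch back: 0.524 rad backward of hard against the pawl as it stood at the start, no more than 0.14 rad (8 degrees) short of it or 0.06 rad over (value of joint pawl below 0.06 rad and value of joint feed_wheel between 0.384 and 0.584 rad and not (velocity of joint feed_wheel above 0.05 rad/s) and not (velocity of joint feed_wheel below -0.05 rad/s)); the robot touches nothing.
It fails at once if the wheel is turned forward by half a notch (value of joint feed_wheel below -0.26 rad).
It fails at once if the wheel is run back into a second notch (value of joint feed_wheel above 0.9 rad).
It fails at once if the pawl is gripped or forced (over 25 N) (contact force between the fingers and pawl above 25 N).
It fails at once if a bystander is lifted or shifted by more than 25 mm (distance of any of driver_mid, measure_mid, tape_mid, seed_jar_mid, water_bottle_mid, scoop_mid, brush_mid from where it was at the start of the episode above 0.025 m).
It also fails if it takes over 61 s, if anything falls off the work surface, if the arm or the gripper's body presses on something with over 40 N, if the wrist force passes 120 N, or if a joint passes its speed limit or range.

ROBOT

A 6-joint arm with a two-finger parallel gripper is mounted at the origin on the work surface. World frame = base frame: x ahead of the robot, y to its left, z up, the work surface at z = 0. Lengths are in m, angles in rad, forces in N, time in s.
With the tool pointing down it reaches from about 0.35 to 0.85 m from the base axis. Payload 8.1 kg.
Tool frame: the origin (TCP) lies between the finger pads; the fingertips stand 22 mm ahead of it and the grasp point (between the pads) lies 3 mm ahead of it; y points along the fingers, x is the direction in which the jaws open and shut, and the axes are right-handed (so a half turn about y gives the same grasp; the last joint's range is limited). The gripper opens to 93 mm and grips with 3 to 60 N. Pads are 15 mm wide; open, the fingers measure 128 mm over their backs; the gripper's body (75 mm by 188 mm) begins 65 mm behind the grasp point.
Start: joints at [1.132, 0.13, 1.488, -0, 1.523, -0.085], TCP at [0.208, 0.563, 0.241] pointing down, gripper open.
Joint ranges: [-2.96, 2.96], [-0.89, 2.26], [0.02, 2.5], [-1.34, 4.48], [0, 2.73], [-2.66, 2.66]. Speed limits (rad/s): [2.39, 2.39, 2.79, 3.14, 3.14, 3.14].

INTERFACE

Orientations are given as [roll, pitch, yaw] about the fixed x, y, z axes, in that order (R = Rz(yaw) Ry(pitch) Rx(roll)).
In Python, from rig import status, read_camera, calibration, bot gives the robot as it stands.
- The arm moves only by the tool step_arm, never from a script. Its argument "motion" is a list of rows, each a list of 2 entries, a list of its own where there are three numbers: the shift along the tool's x, y, z in cm, then the turn about the tool's y in degrees. In form: [[[dx, dy, dz], roll], ...]. A call has 1 to 10 rows; each row shifts and turns the pose as measured when the row begins, along the tool's axes as they then stand; what a row does not reach is not made up. A row lasts 1/10 s, in which the tool goes at most 50 mm and 8.59 degrees, less where a joint would pass 70% of its speed; a pose out of reach is approached as far as the arm can. A call with a gripper value outside its range is refused whole. "jaw" is the finger opening in cm, from 0 to 9.3, set as the call begins (left out, the last holds). The fingers move at their own pace and stop on an object; the grip force is fixed at half the most. Time passes only in rows, so rows that do not move let the fingers close. It gives the time, the measured TCP pose, the force and the opening at its end, in the units of the state.
- status.get_obs(): the state, without advancing time (a new reading comes with each control period).
- read_camera(name): name is "side" or "top"; returns the picture (384x512x3 uint8, red, green, blue); there is no depth.
- calibration(name): a dict with "camera_matrix" (3x3 intrinsics, pixels), "rvec" (rotation vector, rad) and "tvec" (3), from world to camera coordinates, as OpenCV has them. Camera axes: x right, y down, z forward; pixel columns grow to the right and rows downward; lengths in m; the calibration is good to about 2 mm. A picture is of the moment at which its call begins. calibration takes no time and is no camera call.
- bot.finish_job(): hands the job in, once; it reports no verdict.
The state is a dict: "time_s": time; "joint_positions": joint angles; "joint_velocities": joint speeds; "joint_torque": joint torques, N m; "tcp_pos": TCP position; "eef_rot": TCP orientation; "ft_force": force on the tool from outside, world axes, zero at the start; "moment": the same for the moment, N m; "opening": opening from 0.0 (shut) to 1.0 (fully open).
Only numpy, scipy, OpenCV 4.12 (cv2) and the standard library are available. Lean on these libraries where they do the work, as an engineer would, in place of code of your own. Each camera call takes 0.05 s, during which the arm holds its last target.

## Working session

There is one attempt and no reset: what is moved stays moved. The work goes in short steps, Python scripts to look and compute and a tool call to move; the robot and the scene stay as the last step left them, time stands still between calls to the robot, and variables do not carry over. Pictures are saved under pics/ and viewed, and the job is handed in when it is done.

Besides the shell and the picture viewer there is one more tool, called as name(argument=value, ...) on one line, values as JSON. step_arm: Moves the arm, as the interface text tells. Its arguments: {"type":"object","properties":{"motion":{"type":"array"},"jaw":{"type":"number"}},"required":["motion"]}

```bash
ls; mkdir -p pics
python3 - <<'E'
from rig import status, read_camera, calibration, bot
import cv2
print(status.get_obs())
for n in ("side","top"):
    im=read_camera(n); cv2.imwrite(f"pics/{n}0.png",im[:,:,::-1])
    c=calibration(n); print(n,c)
E
```

```text
pics
{'time_s': 0.0, 'joint_positions': array([ 1.13160860e+00,  1.31143234e-01,  1.48930398e+00, -4.38733534e-06,
        1.52302800e+00, -8.53963103e-02]), 'joint_velocities': array([ 4.58218940e-04,  6.23085753e-04,  1.02367098e-03, -1.68217091e-03,
        4.28044361e-05,  4.85667513e-04]), 'joint_torque': array([-1.42495137e-03, -5.59833705e+01, -4.91759419e+01,  7.65659055e-02,
        3.53752426e-02, -8.74460466e-05]), 'tcp_pos': array([0.20761714, 0.56234639, 0.23958459]), 'eef_rot': array([-1.57064012,  0.00187607,  1.21700528]), 'ft_force': array([ 0.57039168, -0.47077898, -0.16671615]), 'moment': array([-0.00096187, -0.05375505, -0.03095049]), 'opening': 1.00224324702956}
side {'camera_matrix': array([[460.86141157,   0.        , 251.8672716 ],
       [  0.        , 460.86141157, 189.98704842],
       [  0.        ,   0.        ,   1.        ]]), 'rvec': array([ 2.41017539, -0.06119997,  0.04229275]), 'tvec': array([-0.523121  ,  0.1326632 ,  1.44830344])}
top {'camera_matrix': array([[424.15215214,   0.        , 260.3001887 ],
       [  0.        , 424.15215214, 195.93870628],
       [  0.        ,   0.        ,   1.        ]]), 'rvec': array([ 2.14362947, -2.0753323 ,  0.22920812]), 'tvec': array([0.0148409 , 0.54772497, 1.36766179])}
```

View pics/side0.png

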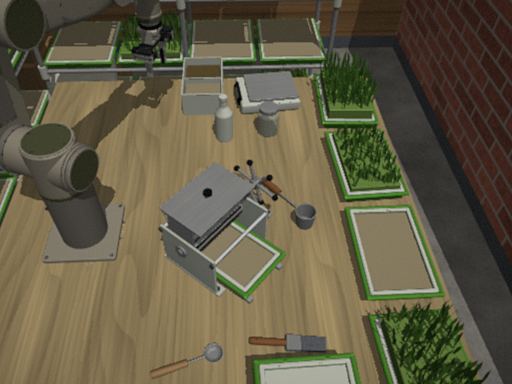

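View pics/top0.png

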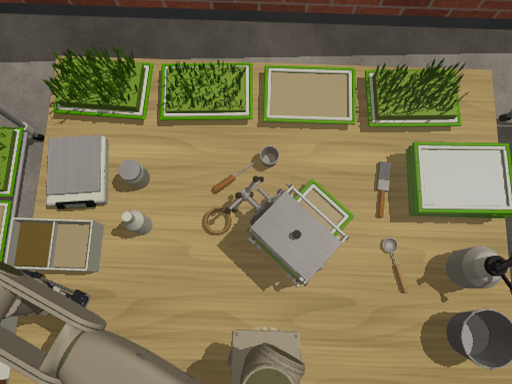

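Run:
```python
import cv2
a=cv2.imread("pics/side0.png")[140:310,140:340]; cv2.imwrite("pics/s0c.png",cv2.resize(a,None,fx=3.5,fy=3.5,interpolation=cv2.INTER_CUBIC))
a=cv2.imread("pics/top0.png")[135:290,190:370]; cv2.imwrite("pics/t0c.png",cv2.resize(a,None,fx=3.8,fy=3.8,interpolation=cv2.INTER_CUBIC))
```

```text
(no output)
```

View pics/s0c.png

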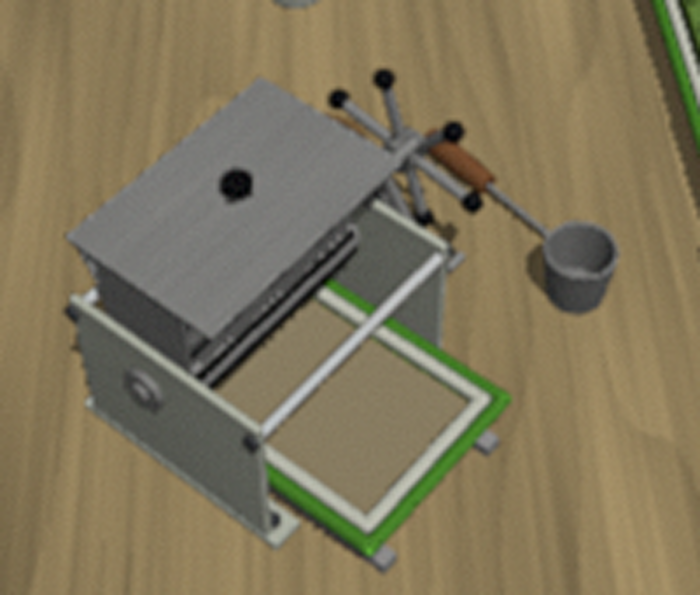

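View pics/t0c.png

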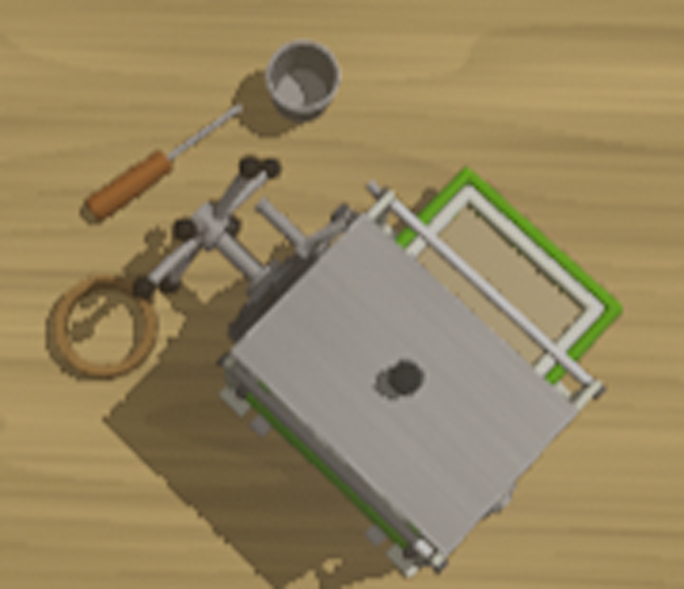

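```bash
cat > h.py <<'E'
import numpy as np, cv2
from rig import calibration
def P(n):
    c=calibration(n); R=cv2.Rodrigues(c["rvec"])[0]; return c["camera_matrix"]@np.c_[R,c["tvec"]]
def tri(s,t):
    X=cv2.triangulatePoints(P("side"),P("top"),np.array(s,float).reshape(2,1),np.array(t,float).reshape(2,1)); X=X[:3,0]/X[3,0]
    e=max(np.linalg.norm(proj("side",X)-s),np.linalg.norm(proj("top",X)-t)); return X,e
def proj(n,X):
    u=P(n)@np.append(X,1); return u[:2]/u[2]
def ray(n,uv,z):
    c=calibration(n); R=cv2.Rodrigues(c["rvec"])[0]; C=-R.T@c["tvec"]; d=R.T@np.linalg.inv(c["camera_matrix"])@np.array([*uv,1.]); return C+d*(z-C[2])/d[2]
E
python3 - <<'E'
from h import *
for n in("side","top"):
    c=calibration(n);R=cv2.Rodrigues(c["rvec"])[0];print(n,-R.T@c["tvec"])
def blobs(f,x0,y0,x1,y1,th=45):
    im=cv2.imread(f); m=(im.max(2)<th).astype(np.uint8); mm=np.zeros_like(m); mm[y0:y1,x0:x1]=m[y0:y1,x0:x1]
    n,l,s,c=cv2.connectedComponentsWithStats(mm); return [(c[i].round(1),s[i,4],s[i,2:4]) for i in range(1,n) if s[i,4]>=5]
S=blobs("pics/side0.png",225,155,285,210); T=blobs("pics/top0.png",215,170,270,220)
print("S");[print(*x) for x in S]
print("T");[print(*x) for x in T]
for s in S:
  for t in T:
    X,e=tri(s[0],t[0])
    if e<2.5 and 0<X[2]<.25: print(s[0],t[0],X.round(4),round(e,2))
E
python3 - <<'E'
import cv2
for f,n,(x0,y0,x1,y1) in(("side0","sd",(228,152,288,212)),("top0","td",(215,165,290,225))):
    a=cv2.imread(f"pics/{f}.png")[y0:y1,x0:x1]; cv2.imwrite(f"pics/{n}.png",cv2.resize(a,None,fx=9 if n=="sd" else 8,fy=9 if n=="sd" else 8,interpolation=cv2.INTER_NEAREST))
E
```

```text
side [ 0.45774683 -0.89512883  1.17390382]
top [0.24429784 0.03142315 1.45260208]
S
[249.3 162.4] 21 [5 6]
[236.1 168.1] 16 [5 5]
[268.8 177.3] 24 [6 6]
[274.4 197. ] 22 [5 6]
[260.8 202. ] 13 [6 3]
[238.5 208. ] 6 [4 3]
T
```

View pics/sd.png

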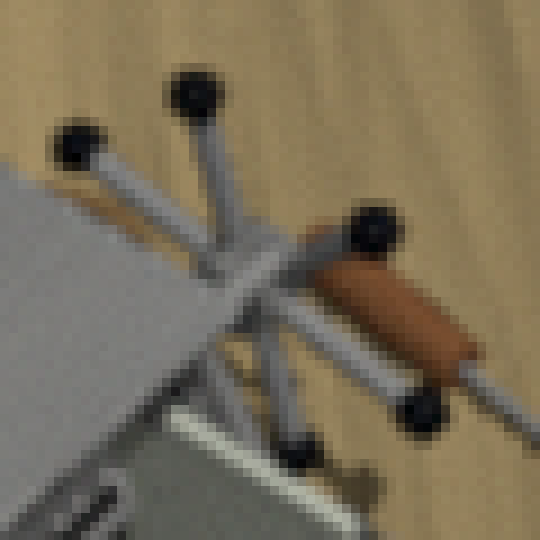

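View pics/td.png

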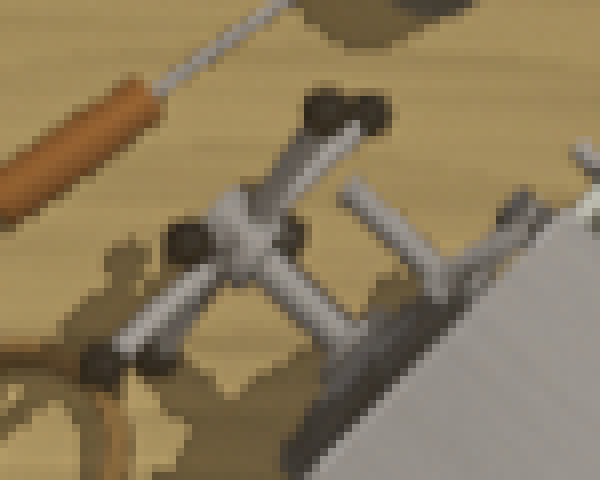

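Run:
```python
from h import *
def blobs(f,x0,y0,x1,y1,th):
    im=cv2.imread(f); m=(im.max(2)<th).astype(np.uint8); mm=np.zeros_like(m); mm[y0:y1,x0:x1]=m[y0:y1,x0:x1]
    n,l,s,c=cv2.connectedComponentsWithStats(mm); return [c[i] for i in range(1,n) if s[i,4]>=12]
S=blobs("pics/side0.png",225,155,285,206,45)
T=[np.array(p)/8+(215-.5,165-.5) for p in((325,110),(374,115),(188,242),(290,237),(102,365),(157,360))]
im=cv2.imread("pics/top0.png")
m=((im.max(2)<75)&((im.max(2).astype(int)-im.min(2))<30)).astype(np.uint8)
print(im[165+30,215+24],im[178,215+41],im[178,215+46])
for s in S:
  for t in T:
    X,e=tri(s,t)
    if e<3 and 0<X[2]<.25: print(s.round(1),t.round(1),X.round(4),round(e,2))
```

```text
[43 53 60] [47 57 63] [44 53 61]
[249.3 162.4] [238.  194.8] [0.5198 0.1005 0.1873] 0.23
[249.3 162.4] [250.8 194.1] [0.5161 0.061  0.226 ] 0.29
[236.1 168.1] [227.2 210.1] [0.4807 0.1354 0.1293] 0.47
[236.1 168.1] [234.1 209.5] [0.4798 0.1124 0.1525] 0.3
[268.8 177.3] [255.1 178.2] [0.5765 0.0501 0.1723] 0.51
[268.8 177.3] [261.2 178.9] [0.5724 0.0313 0.1915] 0.2
[274.4 197. ] [255.1 178.2] [0.5991 0.0513 0.0804] 0.88
[274.4 197. ] [261.2 178.9] [0.5942 0.0311 0.1029] 0.17
[260.8 202. ] [250.8 194.1] [0.5561 0.0653 0.0407] 0.0
```

Run:
```python
from h import *
from scipy.optimize import least_squares
b=np.array([[.5198,.1005,.1873],[.5561,.0653,.0407],[.4807,.1354,.1293],[.5942,.0311,.1029],[.5724,.0313,.1915],[.5765,.0501,.1723]])[[0,1,2,3,5]]
def model(p):
    h=p[:3];x=np.array([np.cos(p[3]),np.sin(p[3]),0]); a=p[4]+np.deg2rad([0,180,-60,120,60])
    return h+.078*(np.sin(a)[:,None]*x+np.cos(a)[:,None]*np.array([0,0,1]))
r=least_squares(lambda p:(model(p)-b).ravel(),[.538,.083,.115,-.76,-.3])
p=r.x;print(p[:3].round(4),np.rad2deg(p[3:]).round(2)); print((model(p)-b).round(4))
x=np.array([np.cos(p[3]),np.sin(p[3]),0]);y=np.array([-x[1],x[0],0]);h=p[:3]
def W(a,bb,c): return h+a*x+(bb-.08)*y+np.array([0,0,c])
for n,q in dict(pin_end=(.035,.053,.062),pin_in=(.035,.005,.062),pivot=(.088,0,-.014),star=(0,.08,0),wheel=(0,0,.056)).items():
    X=W(*q);print(n,X.round(4),"top",proj("top",X).round(1),"side",proj("side",X).round(1))
for uv in((348,185),(440,290)):
    X=ray("top",np.array(uv)/8+(214.5,164.5),.177); d=X-h; print("pin pix",np.array(uv)/8+(214.5,164.5),"seeder",(d@x).round(4),(d@y+.08).round(4))
```

```text
[0.538  0.0833 0.1146] [-42.41 -19.44]
[[-0.001   0.0003  0.0009]
 [ 0.001   0.0005  0.0004]
 [ 0.0007 -0.0004 -0.0004]
 [ 0.0004  0.0005 -0.0025]
 [-0.0011 -0.001   0.0016]]
pin_end [0.5456 0.0398 0.1766] top [258.2 188.2] side [259.2 179. ]
pin_in [0.5132 0.0043 0.1766] top [269.4 198.8] side [248.9 188.2]
pivot [ 0.549  -0.0351  0.1006] top [281.1 193.3] side [261.3 214.7]
star [0.538  0.0833 0.1146] top [244.6 194.5] side [255.3 182.5]
wheel [0.484  0.0243 0.1706] top [262.6 208.3] side [238.7 184.9]
pin pix [258.    187.625] seeder 0.0358 0.0546
pin pix [269.5  200.75] seeder 0.0309 0.0004
```

step_arm(motion=[[[0,-2,0],8],[[0,-2,0],8],[[0,-2,0],8],[[0,-2,0],8],[[0,-2,0],8],[[0,-2,0],8],[[0,-2,0],8],[[0,-2,0],8],[[0,-2,0],8],[[0,0,0],8]], jaw=0)

```text
time_s: 1.1
tcp_pos: [0.2068, 0.5607, 0.4188]
eef_rot: [-1.587, 0.003, -0.233]
ft_force: [-0.3, -0.8, 0.4]
opening: 0.191
```

```bash
cat >> h.py <<'E'
from scipy.spatial.transform import Rotation as Ro
H=np.array([.538,.0833,.115]); yaw=np.deg2rad(-42.4)
X_=np.array([np.cos(yaw),np.sin(yaw),0]); Y_=np.array([-X_[1],X_[0],0])
def toS(p): d=np.array(p)-H; return np.array([d@X_, d@Y_+.08, d[2]])*1000
def go(*tgts):
    "tgts: tip targets in seeder coords mm (x,y,z rel shaft)"
    from rig import status
    o=status.get_obs(); R=Ro.from_euler("xyz",o["eef_rot"])
    tip=o["tcp_pos"]+R.apply([0,.022,0])
    print("t",round(o["time_s"],2),"tip seeder mm",toS(tip).round(1),"yaw",np.rad2deg(o["eef_rot"]).round(2),"F",o["ft_force"].round(2),"open",round(float(o["opening"]),3),"turn needed",round(float(np.rad2deg(o["eef_rot"][2]-yaw)),2), "toolY",R.apply([0,1,0]).round(3))
    for t in tgts:
        w=H+(t[0]*X_+(t[1]-80)*Y_+t[2]*np.array([0,0,1]))/1000
        print("tgt",t,"tool shift cm",(R.inv().apply(w-tip)*100).round(2)); tip=w
E
python3 -c "
from h import *; go()"
```

```text
t 1.1 tip seeder mm [-566.4  208.9  281.8] yaw [-90.91   0.19 -13.35] F [-0.35 -0.75  0.38] open 0.191 turn needed 29.05 toolY [-0.007 -0.015 -1.   ]
```

step_arm(motion=[[[0,0,0],8],[[0,0,0],8],[[0,0,0],8],[[0,0,0],4.5],[[0,0,0],0]])

```text
time_s: 1.6
tcp_pos: [0.2068, 0.5606, 0.4175]
eef_rot: [-1.589, -0.006, -0.756]
ft_force: [-0.3, 0.5, -0.1]
opening: 0.002
```

```bash
python3 -c "
from h import *; go((-5,38,200),(-5,38,110))"
```

```text
t 1.6 tip seeder mm [-566.3  208.8  280.5] yaw [-91.03  -0.34 -43.29] F [-0.25  0.5  -0.14] open 0.002 turn needed -0.89 toolY [-0.008 -0.017 -1.   ]
tgt (-5, 38, 200) tool shift cm [ 56.34   8.67 -16.05]
tgt (-5, 38, 110) tool shift cm [-0.05  9.    0.16]
```

step_arm(motion=[[[4.3,0,-1.2],0],[[4.3,0,-1.2],0],[[4.3,0,-1.2],0],[[4.3,0,-1.2],0],[[4.3,0,-1.2],0],[[4.3,0,-1.2],0],[[4.3,0,-1.2],0],[[4.3,0,-1.2],0],[[4.3,0,-1.2],0],[[4.3,0,-1.2],-0.9]])

```text
time_s: 2.6
tcp_pos: [0.4467, 0.1718, 0.4166]
eef_rot: [-1.597, -0.005, -0.699]
ft_force: [0.2, 0.4, 0.1]
opening: 0.003
```

```bash
python3 -c "
from h import *; go((-5,38,200),(-5,38,110))"
```

```text
t 2.6 tip seeder mm [-126.9   83.2  279.6] yaw [-91.5   -0.27 -40.06] F [0.16 0.43 0.07] open 0.003 turn needed 2.34 toolY [-0.013 -0.023 -1.   ]
tgt (-5, 38, 200) tool shift cm [11.96  8.15 -4.81]
tgt (-5, 38, 110) tool shift cm [-0.04  9.    0.24]
```

step_arm(motion=[[[4,0.5,-1.6],2.3],[[4,0.5,-1.6],0],[[4,0.5,-1.6],0],[[0,3,0],0],[[0,3,0],0],[[0,0,0],0]])

```text
time_s: 3.2
tcp_pos: [0.5075, 0.0424, 0.3399]
eef_rot: [-1.599, -0.005, -0.732]
ft_force: [0.2, -0.3, -0.6]
opening: 0.007
```

Run:
```python
from h import *; go((-5,38,110),(-3,38,47))
from rig import read_camera
for n,(x0,y0,x1,y1) in dict(side=(190,110,310,230),top=(200,120,320,240)).items():
    im=read_camera(n)[:,:,::-1]; cv2.imwrite(f"pics/{n}1.png",im); cv2.imwrite(f"pics/{n}1c.png",cv2.resize(im[y0:y1,x0:x1],None,fx=4.5,fy=4.5,interpolation=cv2.INTER_CUBIC))
```

```text
t 3.2 tip seeder mm [  5.1  28.6 202.9] yaw [-91.59  -0.3  -41.95] F [ 0.19 -0.29 -0.56] open 0.007 turn needed 0.45 toolY [-0.015 -0.024 -1.   ]
tgt (-5, 38, 110) tool shift cm [-1.06  9.25  1.21]
tgt (-3, 38, 47) tool shift cm [0.17 6.3  0.17]
```

View pics/side1c.png

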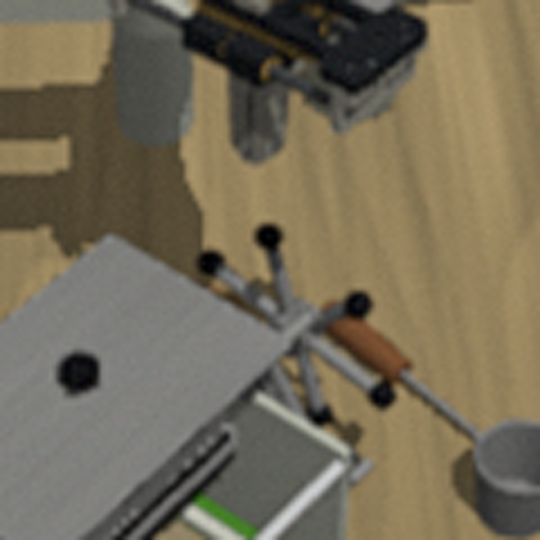

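View pics/top1c.png

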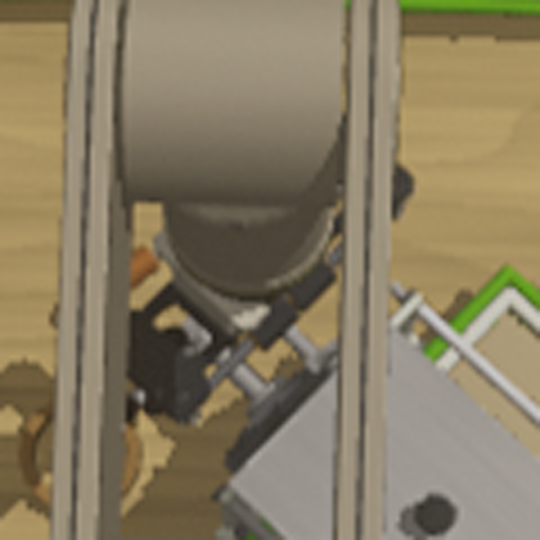

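Run:
```python
from h import *; 
from rig import status
o=status.get_obs();R=Ro.from_euler("xyz",o["eef_rot"])
for d in(.022,0,-.06,-.1):
    X=o["tcp_pos"]+R.apply([0,d,0]); print(d,X.round(3),proj("side",X).round(1),proj("top",X).round(1))
im=cv2.imread("pics/side1.png"); cv2.imwrite("pics/side1d.png",cv2.resize(im[80:200,200:330],None,fx=5,fy=5,interpolation=cv2.INTER_CUBIC))
```

```text
0.022 [0.509 0.043 0.322] [247.  142.2] [256.8 189.1]
0 [0.509 0.043 0.344] [247.1 136. ] [256.6 187.2]
-0.06 [0.509 0.045 0.404] [247.4 118.2] [255.9 181.5]
-0.1 [0.51  0.046 0.444] [247.6 105.6] [255.5 177.3]
```

View pics/side1d.png

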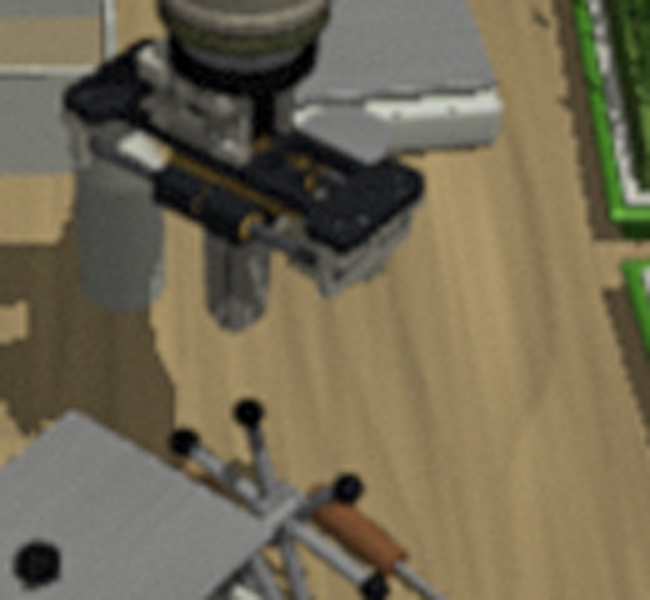

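step_arm(motion=[[[-0.6,3,0.4],0],[[-0.6,3,0.4],0],[[0,2.5,0.3],0],[[0,0.5,0],0],[[0,0,0],0]])

```text
time_s: 3.8
tcp_pos: [0.5112, 0.0604, 0.2647]
eef_rot: [-1.582, -0.022, -0.723]
ft_force: [0.2, 0.4, -0.1]
opening: 0.005
```

Run:
```python
from h import *; go((-8,38,110),(-8,38,48))
```

```text
t 3.8 tip seeder mm [ -3.8  44.8 127.7] yaw [-90.66  -1.26 -41.45] F [ 0.2   0.45 -0.08] open 0.005 turn needed 0.95 toolY [ 0.009 -0.023 -1.   ]
tgt (-8, 38, 110) tool shift cm [-0.47  1.77 -0.65]
tgt (-8, 38, 48) tool shift cm [-0.14  6.2   0.07]
```

step_arm(motion=[[[-0.5,2,-0.6],1],[[-0.1,2,0],0],[[0,2,0],0],[[0,2,0],0],[[0,0,0],0]])

```text
time_s: 4.3
tcp_pos: [0.5107, 0.059, 0.1974]
eef_rot: [-1.569, -0.036, -0.738]
ft_force: [1.0, 0.1, -0.0]
opening: 0.004
```

Run:
```python
from h import *; go((-8,38,48),(11,38,48),(75,38,55))
```

```text
t 4.3 tip seeder mm [-3.  43.7 60.4] yaw [-89.87  -2.07 -42.29] F [ 0.95  0.13 -0.01] open 0.004 turn needed 0.11 toolY [ 0.028 -0.023 -0.999]
tgt (-8, 38, 48) tool shift cm [-0.55  1.22 -0.57]
tgt (11, 38, 48) tool shift cm [ 1.9   0.07 -0.  ]
tgt (75, 38, 55) tool shift cm [ 6.42 -0.47 -0.01]
```

step_arm(motion=[[[-0.3,1,-0.5],0],[[0,0.3,0],0],[[0.5,0,0],0],[[0.5,0,0],0],[[0.5,0,0],0]])

```text
time_s: 4.8
tcp_pos: [0.5205, 0.0466, 0.1919]
eef_rot: [-1.562, -0.043, -0.737]
ft_force: [-0.1, -0.6, 0.7]
opening: 0.005
```

Run:
```python
from h import *; go((11,38,48),(75,38,55))
```

```text
t 4.8 tip seeder mm [12.8 41.3 54.9] yaw [-89.49  -2.48 -42.21] F [-0.08 -0.59  0.71] open 0.005 turn needed 0.19 toolY [ 0.038 -0.022 -0.999]
tgt (11, 38, 48) tool shift cm [-0.21  0.68 -0.33]
tgt (75, 38, 55) tool shift cm [ 6.42 -0.42 -0.02]
```

step_arm(motion=[[[-0.4,0.5,-0.2],0],[[0,0.6,0],0],[[0,0,0],0],[[0.5,0,0],0],[[0.5,0,0],0]])

```text
time_s: 5.3
tcp_pos: [0.5243, 0.0404, 0.1804]
eef_rot: [-1.562, -0.043, -0.737]
ft_force: [-1.1, 1.1, 0.9]
opening: 0.006
```

Run:
```python
from h import *; go((75,38,55))
```

```text
t 5.3 tip seeder mm [19.7 39.2 43.4] yaw [-89.48  -2.44 -42.23] F [-1.06  1.06  0.94] open 0.006 turn needed 0.17 toolY [ 0.038 -0.022 -0.999]
tgt (75, 38, 55) tool shift cm [ 5.57 -0.92 -0.13]
```

step_arm(motion=[[[0.6,-0.1,0],0],[[0.6,-0.1,0],0],[[0.6,-0.1,0],0],[[0.6,-0.1,0],0],[[0.6,-0.1,0],0]])

```text
time_s: 5.8
tcp_pos: [0.5488, 0.0183, 0.1876]
eef_rot: [-1.561, -0.043, -0.737]
ft_force: [0.3, -0.0, 0.9]
opening: 0.006
```

Run:
```python
from h import *; go((75,38,55))
from rig import read_camera
im=read_camera("side")[:,:,::-1];cv2.imwrite("pics/side2.png",im); cv2.imwrite("pics/side2c.png",cv2.resize(im[120:230,205:315],None,fx=5,fy=5,interpolation=cv2.INTER_CUBIC))
```

```text
t 5.8 tip seeder mm [52.7 39.5 50.6] yaw [-89.46  -2.48 -42.24] F [ 0.27 -0.    0.94] open 0.006 turn needed 0.16 toolY [ 0.038 -0.022 -0.999]
tgt (75, 38, 55) tool shift cm [ 2.24 -0.35 -0.15]
```

View pics/side2c.png

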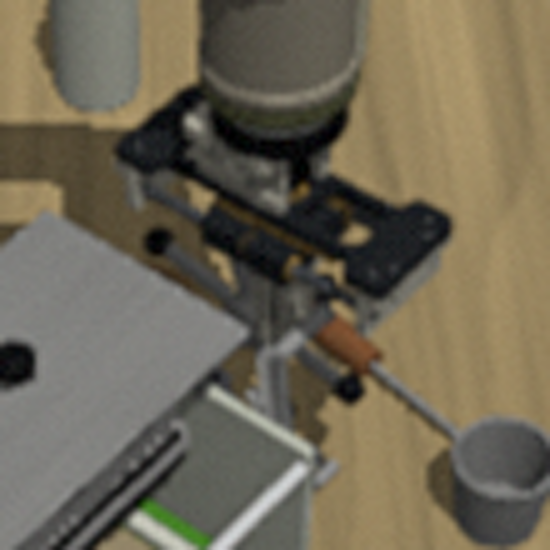

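step_arm(motion=[[[0.6,-0.1,0],0],[[0.6,-0.1,0],0],[[0.6,-0.1,0],0],[[0.5,-0.1,0],0],[[0.3,0,0],0]])

```text
time_s: 6.35
tcp_pos: [0.5702, -0.0015, 0.1934]
eef_rot: [-1.561, -0.044, -0.738]
ft_force: [0.1, 0.3, 0.0]
opening: 0.007
```

Run:
```python
from h import *; go((75,38,55))
from rig import read_camera
im=read_camera("side")[:,:,::-1];cv2.imwrite("pics/side3.png",im); cv2.imwrite("pics/side3c.png",cv2.resize(im[120:230,205:315],None,fx=5,fy=5,interpolation=cv2.INTER_CUBIC))
```

```text
t 6.35 tip seeder mm [81.9 39.3 56.4] yaw [-89.46  -2.54 -42.27] F [0.07 0.29 0.  ] open 0.007 turn needed 0.13 toolY [ 0.039 -0.023 -0.999]
tgt (75, 38, 55) tool shift cm [-0.7   0.11 -0.13]
```

View pics/side3c.png

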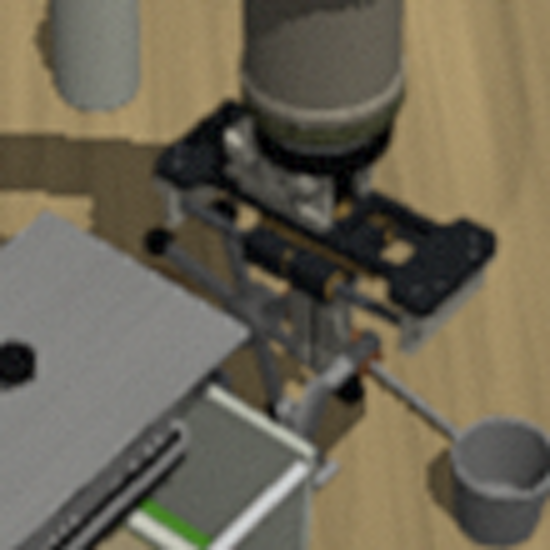

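step_arm(motion=[[[-0.5,-2,0],0],[[0,-3,0],0],[[0,-2,0],0],[[-2,0,1],0],[[-4,0,1],0],[[-4,0,1],0],[[-3,0,1],0],[[0,0,0],0]])

```text
time_s: 7.2
tcp_pos: [0.4921, 0.1232, 0.2597]
eef_rot: [-1.561, -0.043, -0.742]
ft_force: [0.8, -0.0, 0.4]
opening: 0.007
```

Run:
```python
from h import *; go((-64,80,120),(-64,80,60))
```

```text
t 7.2 tip seeder mm [-59.8  78.7 122.7] yaw [-89.46  -2.45 -42.48] F [ 0.84 -0.04  0.35] open 0.007 turn needed -0.08 toolY [ 0.038 -0.022 -0.999]
tgt (-64, 80, 120) tool shift cm [-0.43  0.26  0.13]
tgt (-64, 80, 60) tool shift cm [-0.26  5.99 -0.06]
```

step_arm(motion=[[[-0.7,2,0.1],0],[[0,2,0],0],[[0,2,0],0],[[0,0,0],0]])

```text
time_s: 7.6
tcp_pos: [0.491, 0.1274, 0.1993]
eef_rot: [-1.559, -0.046, -0.738]
ft_force: [-0.8, -0.3, -0.6]
opening: 0.004
```

Run:
```python
from h import *; go((-64,80,60),(-53,80,60),(-20,80,60))
from rig import read_camera
im=read_camera("side")[:,:,::-1];cv2.imwrite("pics/side4.png",im); cv2.imwrite("pics/side4c.png",cv2.resize(im[120:230,205:315],None,fx=5,fy=5,interpolation=cv2.INTER_CUBIC))
```

```text
t 7.6 tip seeder mm [-63.4  81.1  62.3] yaw [-89.33  -2.63 -42.3 ] F [-0.78 -0.25 -0.62] open 0.004 turn needed 0.1 toolY [ 0.042 -0.022 -0.999]
tgt (-64, 80, 60) tool shift cm [-0.07  0.23 -0.12]
tgt (-53, 80, 60) tool shift cm [ 1.1   0.05 -0.  ]
tgt (-20, 80, 60) tool shift cm [ 3.3   0.15 -0.01]
```

View pics/side4c.png

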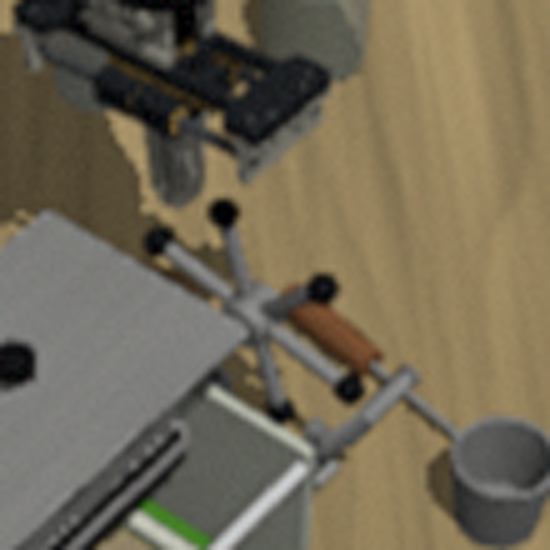

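step_arm(motion=[[[0.6,0,0],0],[[0.5,0,0],0],[[0.5,0,0],0],[[0.5,0,0],0],[[0.5,0,0],0],[[0.5,0,0],0],[[0.3,0,0],0],[[0,0,0],0]])

```text
time_s: 8.45
tcp_pos: [0.5222, 0.1015, 0.2103]
eef_rot: [-1.552, -0.052, -0.741]
ft_force: [-2.8, 1.2, 1.7]
opening: 0.003
```

Run:
```python
from h import *; go((-22,80,60))
from rig import read_camera
im=read_camera("side")[:,:,::-1];cv2.imwrite("pics/side5.png",im); cv2.imwrite("pics/side5c.png",cv2.resize(im[120:230,205:315],None,fx=5,fy=5,interpolation=cv2.INTER_CUBIC))
```

```text
t 8.45 tip seeder mm [-22.8  83.2  73.3] yaw [-88.93  -2.96 -42.43] F [-2.82  1.18  1.67] open 0.003 turn needed -0.03 toolY [ 0.051 -0.021 -0.998]
tgt (-22, 80, 60) tool shift cm [ 0.01  1.33 -0.34]
```

View pics/side5c.png

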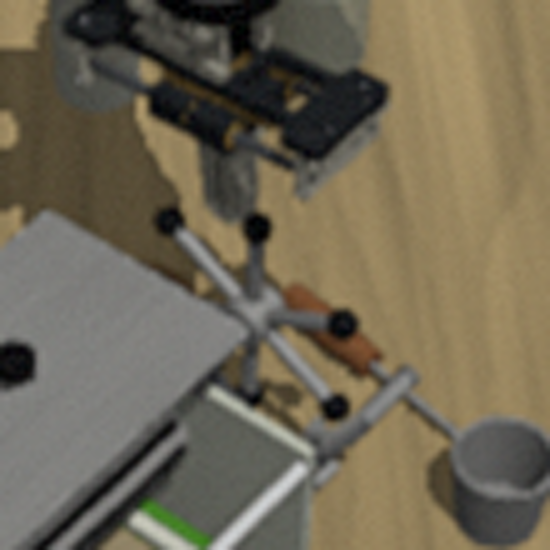

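```bash
cat >> h.py <<'E'
def balls(f):
    im=cv2.imread(f); m=(im.max(2)<45).astype(np.uint8); mm=np.zeros_like(m); mm[155:206,225:285]=m[155:206,225:285]
    n,l,s,c=cv2.connectedComponentsWithStats(mm); cc=calibration("side"); R=cv2.Rodrigues(cc["rvec"])[0]; C=-R.T@cc["tvec"]
    for i in range(1,n):
        if s[i,4]<8: continue
        d=R.T@np.linalg.inv(cc["camera_matrix"])@np.array([*c[i],1.]); X=C+d*((H-C)@Y_)/(d@Y_); q=toS(X)
        a=np.rad2deg(np.arctan2(q[0],q[2])); print(c[i].round(1),s[i,4],"ang",a.round(1),"mod60",round((a+40)%60-40,1),"r",np.hypot(q[0],q[2]).round(1))
E
python3 - <<'E'
from h import *
balls("pics/side0.png");print();balls("pics/side4.png");print();balls("pics/side5.png")
E
```

```text
[249.3 162.4] 21 ang -19.4 mod60 -19.4 r 76.5
[236.1 168.1] 16 ang -81.0 mod60 -21.0 r 80.2
[268.8 177.3] 24 ang 41.1 mod60 -18.9 r 76.5
[274.4 197. ] 22 ang 100.1 mod60 -19.9 r 77.0
[260.8 202. ] 13 ang 161.9 mod60 -18.1 r 79.8

[249.3 162.4] 21 ang -19.4 mod60 -19.4 r 76.5
[236.  167.7] 20 ang -80.0 mod60 -20.0 r 80.7
[268.8 177.3] 24 ang 41.1 mod60 -18.9 r 76.5
[274.3 197.1] 21 ang 100.7 mod60 -19.3 r 77.0
[260.8 202. ] 13 ang 161.9 mod60 -18.1 r 79.8

[238.2 163.7] 23 ang -61.7 mod60 -1.7 r 79.6
[255.9 165.2] 24 ang 0.1 mod60 0.1 r 76.6
[273.  184.6] 23 ang 61.2 mod60 1.2 r 76.8
[271.5 201.1] 15 ang 121.3 mod60 1.3 r 77.6
```

step_arm(motion=[[[-0.6,0,0],0],[[-0.6,0,0],0],[[0,-3,0],0],[[0,-3,0],0],[[4,0,-0.8],0],[[4,0,-0.8],0],[[4,0,-0.8],0],[[4,0,-0.8],0],[[4,0,-0.8],0],[[0,0,0],0]])

```text
time_s: 9.5
tcp_pos: [0.6316, -0.0518, 0.2784]
eef_rot: [-1.552, -0.052, -0.731]
ft_force: [-0.0, 0.3, -0.8]
opening: 0.001
```

Run:
```python
from h import *; go((174,38,130),(174,38,50))
```

```text
t 9.5 tip seeder mm [161.4  43.8 141.4] yaw [-88.92  -2.95 -41.9 ] F [-0.02  0.31 -0.78] open 0.001 turn needed 0.5 toolY [ 0.051 -0.02  -0.998]
tgt (174, 38, 130) tool shift cm [ 1.2   1.19 -0.61]
tgt (174, 38, 50) tool shift cm [-0.41  7.99 -0.15]
```

step_arm(motion=[[[1.2,1,-0.6],0.5],[[0,2,0],0],[[0,2.5,0],0],[[0,2,0],0],[[0,1.2,0],0],[[0,0,0],0]])

```text
time_s: 10.1
tcp_pos: [0.64, -0.0648, 0.1856]
eef_rot: [-1.552, -0.05, -0.74]
ft_force: [0.2, 0.2, -0.9]
opening: 0.006
```

Run:
```python
from h import *; go((174,38,48),(150,38,48))
from rig import read_camera
im=read_camera("side")[:,:,::-1];cv2.imwrite("pics/side6.png",im); cv2.imwrite("pics/side6c.png",cv2.resize(im[120:230,215:325],None,fx=5,fy=5,interpolation=cv2.INTER_CUBIC))
balls("pics/side6.png")
```

```text
t 10.1 tip seeder mm [176.3  39.8  48.6] yaw [-88.92  -2.88 -42.37] F [ 0.22  0.19 -0.87] open 0.006 turn needed 0.03 toolY [ 0.05  -0.02  -0.999]
tgt (174, 38, 48) tool shift cm [-0.23  0.05 -0.18]
tgt (150, 38, 48) tool shift cm [-2.4  -0.12  0.  ]
[273.5 167.7] 224 ang 31.1 mod60 -28.9 r 126.2
[238.3 163.9] 24 ang -61.6 mod60 -1.6 r 79.0
[255.9 165.3] 29 ang 0.2 mod60 0.2 r 76.1
[272.4 184.7] 32 ang 61.6 mod60 1.6 r 74.2
[282.5 187.3] 28 ang 64.0 mod60 4.0 r 113.7
[254.6 198.5] 11 ang -179.2 mod60 0.8 r 77.4
[271.7 201. ] 24 ang 120.6 mod60 0.6 r 77.6
```

View pics/side6c.png

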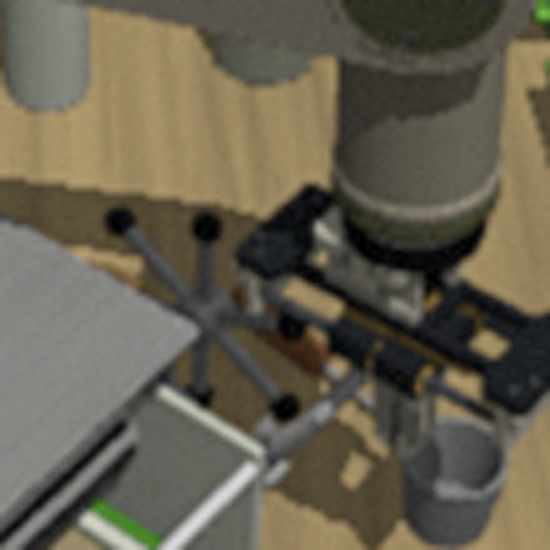

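step_arm(motion=[[[-0.6,0,-0.1],0],[[-0.6,0,-0.1],0],[[-0.6,0,0],0],[[-0.6,0,0],0],[[-0.6,0,0],0]])

```text
time_s: 10.65
tcp_pos: [0.6178, -0.0449, 0.1906]
eef_rot: [-1.547, -0.059, -0.739]
ft_force: [0.2, 0.0, 0.9]
opening: 0.008
```

Run:
```python
from h import *; go((108,38,52))
```

```text
t 10.65 tip seeder mm [146.6  39.7  53.7] yaw [-88.62  -3.36 -42.37] F [0.17 0.03 0.9 ] open 0.008 turn needed 0.03 toolY [ 0.06  -0.022 -0.998]
tgt (108, 38, 52) tool shift cm [-3.87 -0.07 -0.16]
```

step_arm(motion=[[[-0.6,0.05,0],0],[[-0.6,0.05,0],0],[[-0.6,0.05,0],0],[[-0.6,0.05,0],0],[[-0.6,0.05,0],0],[[-0.5,0,0],0]])

```text
time_s: 11.25
tcp_pos: [0.5895, -0.0188, 0.186]
eef_rot: [-1.546, -0.059, -0.739]
ft_force: [0.3, -0.1, 0.2]
opening: 0.006
```

Run:
```python
from h import *; go((108,38,52))
from rig import read_camera
im=read_camera("side")[:,:,::-1];cv2.imwrite("pics/side7.png",im); cv2.imwrite("pics/side7c.png",cv2.resize(im[120:230,215:325],None,fx=5,fy=5,interpolation=cv2.INTER_CUBIC))
balls("pics/side7.png")
```

```text
t 11.25 tip seeder mm [108.2  39.9  49.1] yaw [-88.6   -3.37 -42.34] F [ 0.34 -0.06  0.23] open 0.006 turn needed 0.06 toolY [ 0.06  -0.021 -0.998]
tgt (108, 38, 52) tool shift cm [-0.   -0.3  -0.18]
[267.9 167.8] 535 ang 25.5 mod60 -34.5 r 104.7
[238.4 163.8] 23 ang -61.1 mod60 -1.1 r 78.8
[271.6 201.1] 23 ang 121.1 mod60 1.1 r 77.5
```

View pics/side7c.png

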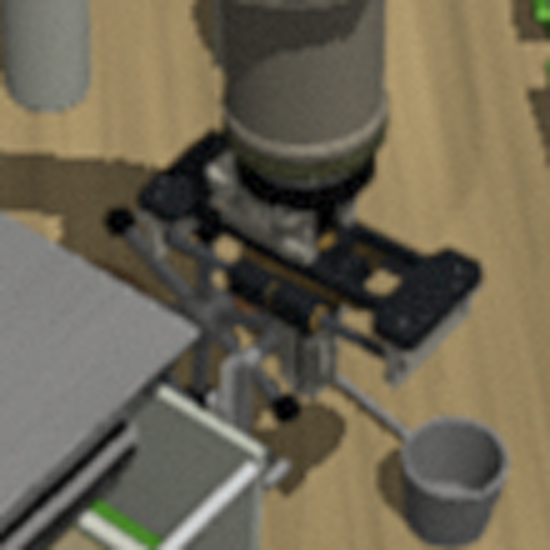

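step_arm(motion=[[[-0.4,0,0],0],[[-0.4,0,0],0],[[-0.3,0,0],0],[[0,0,0],0],[[0,0,0],0]])

```text
time_s: 11.8
tcp_pos: [0.5801, -0.0101, 0.1851]
eef_rot: [-1.546, -0.058, -0.739]
ft_force: [-0.1, -0.3, -0.3]
opening: 0.005
```

Run:
```python
from h import *; go((108,38,52))
from rig import read_camera
im=read_camera("side")[:,:,::-1];cv2.imwrite("pics/side8.png",im); cv2.imwrite("pics/side8c.png",cv2.resize(im[120:230,215:325],None,fx=5,fy=5,interpolation=cv2.INTER_CUBIC))
balls("pics/side8.png")
```

```text
t 11.8 tip seeder mm [95.4 39.9 48.2] yaw [-88.61  -3.33 -42.32] F [-0.1  -0.25 -0.28] open 0.005 turn needed 0.08 toolY [ 0.059 -0.021 -0.998]
tgt (108, 38, 52) tool shift cm [ 1.28 -0.32 -0.19]
[266.3 167. ] 538 ang 22.6 mod60 -37.4 r 101.7
[237.8 164.1] 17 ang -63.7 mod60 -3.7 r 79.9
[271.8 201.1] 23 ang 120.5 mod60 0.5 r 78.0
```

View pics/side8c.png

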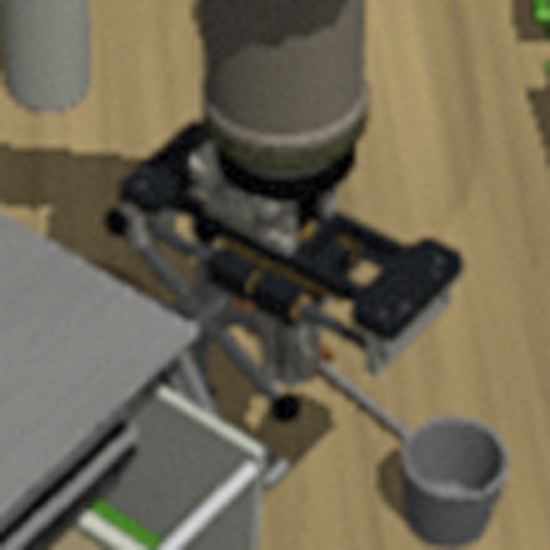

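step_arm(motion=[[[0.6,0,0],0],[[0,-3,0],0],[[0,-3,0],0],[[0,-2,0],0],[[-4,0,1.2],0],[[-4,0,1.2],0],[[-4,0,1.2],0],[[-3,0,0.6],0],[[0,0,0],0]])

```text
time_s: 12.75
tcp_pos: [0.4987, 0.1194, 0.2614]
eef_rot: [-1.545, -0.059, -0.745]
ft_force: [-0.0, -0.5, 0.8]
opening: 0.006
```

Run:
```python
from h import *; go((-45,80,110),(-45,80,60))
from rig import read_camera
im=read_camera("side")[:,:,::-1];cv2.imwrite("pics/side9.png",im); cv2.imwrite("pics/side9c.png",cv2.resize(im[120:230,215:325],None,fx=5,fy=5,interpolation=cv2.INTER_CUBIC))
balls("pics/side9.png")
```

```text
t 12.75 tip seeder mm [-52.1  80.7 124.4] yaw [-88.5   -3.41 -42.68] F [-0.01 -0.52  0.78] open 0.006 turn needed -0.28 toolY [ 0.061 -0.021 -0.998]
tgt (-45, 80, 110) tool shift cm [ 0.62  1.48 -0.11]
tgt (-45, 80, 60) tool shift cm [-0.3   4.99 -0.13]
[238.3 163.7] 20 ang -61.2 mod60 -1.2 r 79.4
[256.  165.3] 23 ang 0.4 mod60 0.4 r 76.5
[273.  184.8] 23 ang 61.8 mod60 1.8 r 76.6
[271.4 201.2] 16 ang 121.9 mod60 1.9 r 77.7
```

View pics/side9c.png

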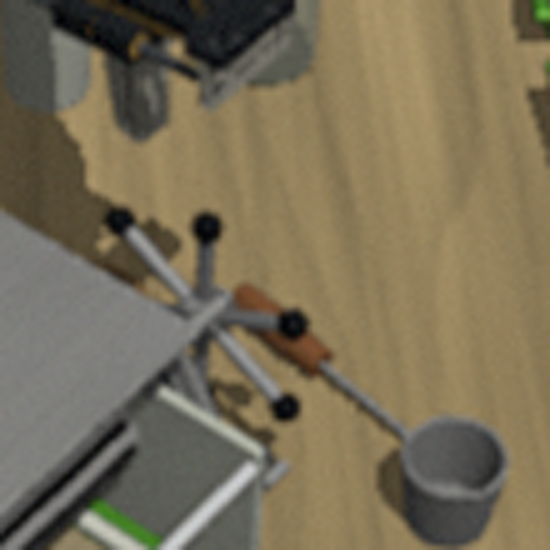

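step_arm(motion=[[[0.5,2,0],0],[[0,2,0],0],[[0,2,0],0],[[0,0,0],0]])

```text
time_s: 13.2
tcp_pos: [0.5115, 0.1099, 0.2023]
eef_rot: [-1.542, -0.065, -0.747]
ft_force: [-0.1, -0.7, -0.6]
opening: 0.005
```

Run:
```python
from h import *; go((-27,80,62),(-8,80,62))
```

```text
t 13.2 tip seeder mm [-36.1  82.3  65.4] yaw [-88.37  -3.73 -42.79] F [-0.1  -0.74 -0.61] open 0.005 turn needed -0.39 toolY [ 0.067 -0.023 -0.997]
tgt (-27, 80, 62) tool shift cm [ 0.89  0.39 -0.24]
tgt (-8, 80, 62) tool shift cm [1.9  0.12 0.01]
```

step_arm(motion=[[[0.5,0.2,-0.2],0],[[0.4,0.1,0],0],[[0.4,0.1,0],0],[[0.4,0.1,0],0]])

```text
time_s: 13.6
tcp_pos: [0.5256, 0.0941, 0.2014]
eef_rot: [-1.541, -0.067, -0.749]
ft_force: [-2.5, 0.8, 0.9]
opening: 0.009
```

Run:
```python
from h import *; go((-10,80,62))
```

```text
t 13.6 tip seeder mm [-15.   80.3  64.4] yaw [-88.27  -3.82 -42.91] F [-2.55  0.78  0.92] open 0.009 turn needed -0.51 toolY [ 0.069 -0.023 -0.997]
tgt (-10, 80, 62) tool shift cm [ 0.48  0.27 -0.04]
```

step_arm(motion=[[[0.3,0.1,0],0],[[0.3,0.1,0],0]])

```text
time_s: 13.8
tcp_pos: [0.5311, 0.0895, 0.2008]
eef_rot: [-1.54, -0.067, -0.749]
ft_force: [-2.5, 1.5, 1.3]
opening: 0.006
```

Run:
```python
from h import *; go((-10,80,62))
from rig import read_camera
cv2.imwrite("pics/side10.png",read_camera("side")[:,:,::-1]); balls("pics/side10.png")
```

```text
t 13.8 tip seeder mm [-7.8 80.6 63.9] yaw [-88.22  -3.86 -42.92] F [-2.52  1.48  1.3 ] open 0.006 turn needed -0.52 toolY [ 0.07  -0.023 -0.997]
tgt (-10, 80, 62) tool shift cm [-0.23  0.17 -0.07]
[269.2 155.4] 11 ang 17.8 mod60 17.8 r 153.8
[241.  162.4] 25 ang -48.7 mod60 11.3 r 77.6
[259.9 168.3] 24 ang 12.1 mod60 12.1 r 75.1
[274.4 189.2] 26 ang 74.1 mod60 14.1 r 76.6
[268.8 202.5] 17 ang 134.0 mod60 14.0 r 78.2
```

step_arm(motion=[[[0.2,0.1,0],0],[[0.2,0,0],0]])

```text
time_s: 14.05
tcp_pos: [0.5336, 0.0876, 0.2001]
eef_rot: [-1.54, -0.065, -0.749]
ft_force: [-13.6, 8.2, 5.9]
opening: 0.004
```

Run:
```python
from h import *; go((-10,80,62))
from rig import read_camera
cv2.imwrite("pics/side11.png",read_camera("side")[:,:,::-1]); balls("pics/side11.png")
```

```text
t 14.05 tip seeder mm [-4.7 80.9 63.1] yaw [-88.21  -3.71 -42.9 ] F [-13.6    8.24   5.85] open 0.004 turn needed -0.5 toolY [ 0.069 -0.021 -0.997]
tgt (-10, 80, 62) tool shift cm [-0.53  0.08 -0.09]
[270.  155.7] 20 ang 18.8 mod60 18.8 r 155.2
[241.2 162.3] 25 ang -47.9 mod60 12.1 r 77.5
[260.7 168.9] 26 ang 14.4 mod60 14.4 r 75.0
[274.8 189.9] 25 ang 75.8 mod60 15.8 r 77.6
[268.3 202.6] 17 ang 136.2 mod60 16.2 r 78.3
```

step_arm(motion=[[[-0.4,0,0],0],[[-0.6,0,0],0],[[-0.6,0,0],0],[[0,-2,0],0],[[0,-3,0],0],[[0,-3,0],0],[[-3,-2,0],0],[[-3,0,0],0],[[0,0,0],0]])

```text
time_s: 15.0
tcp_pos: [0.4678, 0.1439, 0.2973]
eef_rot: [-1.539, -0.066, -0.749]
ft_force: [0.8, 0.8, -0.4]
opening: 0.008
```

Run:
```python
from h import *; go()
from rig import read_camera
im=read_camera("side")[:,:,::-1];cv2.imwrite("pics/side12.png",im); cv2.imwrite("pics/side12c.png",cv2.resize(im[120:230,215:325],None,fx=5,fy=5,interpolation=cv2.INTER_CUBIC))
balls("pics/side12.png")
im=read_camera("top")[:,:,::-1];cv2.imwrite("pics/top12.png",im); cv2.imwrite("pics/top12c.png",cv2.resize(im[145:245,195:315],None,fx=5,fy=5,interpolation=cv2.INTER_CUBIC))
```

```text
t 15.0 tip seeder mm [-91.2  78.1 160.4] yaw [-88.19  -3.77 -42.93] F [ 0.75  0.81 -0.4 ] open 0.008 turn needed -0.53 toolY [ 0.07  -0.022 -0.997]
[241.2 161.9] 21 ang -47.0 mod60 13.0 r 78.8
[260.8 168.8] 23 ang 14.6 mod60 14.6 r 76.0
[274.5 189.7] 29 ang 75.4 mod60 15.4 r 76.8
[268.3 202.4] 18 ang 135.7 mod60 15.7 r 77.8
```

View pics/side12c.png

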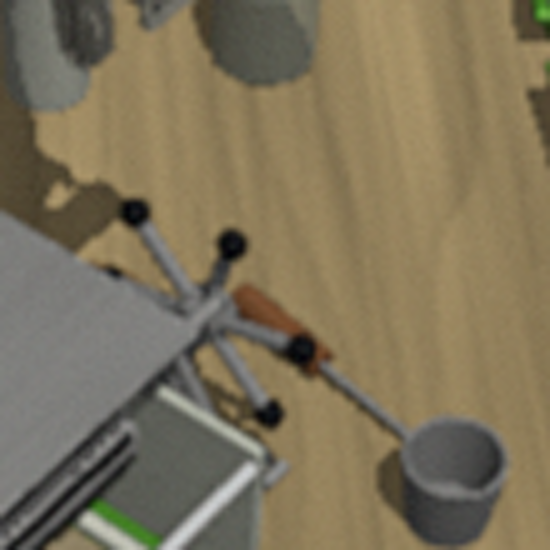

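View pics/top12c.png

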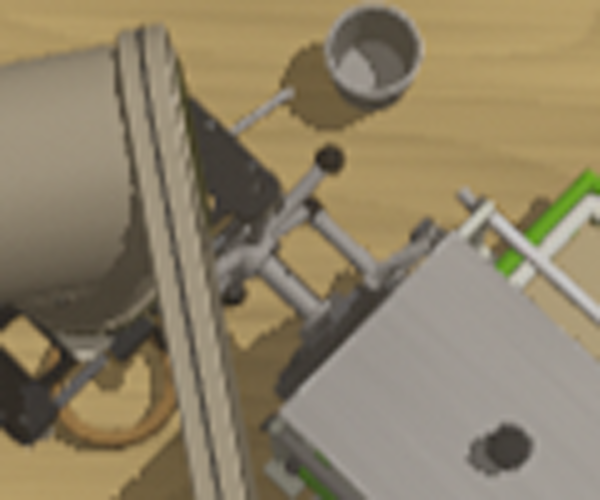

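Run:
```python
import cv2,numpy as np
a=[cv2.resize(cv2.imread(f"pics/{n}.png")[175:210,245:290],None,fx=8,fy=8,interpolation=cv2.INTER_NEAREST) for n in("top0","top12")]
cv2.imwrite("pics/cmp.png",np.hstack(a))
```

```text
(no output)
```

View pics/cmp.png

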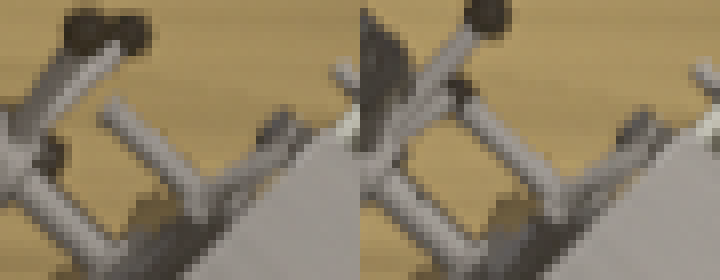

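```bash
python3 -c "
from rig import bot; print(bot.finish_job())"
```

```text
the job is handed in; nothing more can be done
None
```

The wheel is now one notch back and locked against the lowered pawl, and I handed the job in at about 15 s. I kept the jaws shut throughout and used them only as a fingertip.

**What I did**
1. I pushed the pin from its -x side until the pawl fell over on to its stop.
2. I pushed the top ball so the wheel turned back about 0.34 rad, still short of the next notch.
3. I tipped the pawl back from its +x side and it dropped on to the wheel.
4. I pushed the wheel on back until it locked, where the force rose from about 3 N to about 17 N. Then I lifted clear.

**Last checks**
- **Wheel:** the balls moved from about -19.4° to +14.7° in the side view, so the wheel turned back about 34° (0.595 rad). That is one notch plus about 0.07 rad of starting play. After I withdrew, it stayed within a pixel of where it locked.
- **Pawl:** before and after, the pin shows at the same place in the top view, to within about a pixel.
- **Forces:** the highest reading I saw was about 17 N, on the ball at the lock. On the pawl I saw at most about 2 N, though I only read the force at the end of each move.
- **Other things:** the screwdriver and cup have not visibly moved. I did not measure the other bystanders afterwards.

**Disagreements:** the tool drifted up to about 4° off vertical and the tip sat several millimetres too high at times. I corrected the height as I went, and neither affected the result. The single-ball angles scattered by about 1.5° around their mean.

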